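Load a contact cartridge into the blind test dock and start the test

ROBOT

A 6-joint arm with a two-finger parallel gripper is mounted at the origin on the work surface. World frame = base frame: x ahead of the robot, y to its left, z up, the work surface at z = 0. Lengths are in m, angles in rad, forces in N, time in s.
With the tool pointing down it reaches from about 0.375 to 0.975 m from the base axis. Payload 3.8 kg.
Tool frame: the origin (TCP) lies where the fingers leave the gripper's body, on its centre line; the fingertips stand 73 mm ahead of it and the grasp point (between the pads) lies 54 mm ahead of it; z points along the fingers, y is the line along which they close (so a half turn about z gives the same grasp; the last joint's range is limited). The gripper opens to 85 mm and grips with 20 to 120 N. Pads are 22 mm wide; open, the fingers measure 114 mm over their backs; the gripper's body (76 mm by 85 mm) begins 54 mm behind the grasp point. The pads swing forward as they close: fully open they stand 13 mm farther back than shut.
Start: joints at [-1.376, 0.264, 1.604, -0, 1.274, -0.037], TCP at [0.155, -0.657, 0.304] pointing down, gripper open.
Joint ranges: [-2.63, 2.63], [-0.94, 2.18], [0.31, 2.57], [-1.31, 4.45], [0, 2.66], [-2.55, 2.55]. Speed limits (rad/s): [2.57, 2.57, 3.14, 3.14, 3.14, 3.14].

INTERFACE

Orientations are given as a rotation vector (axis times angle).
In Python, from workcell import read_state, viewer, bot gives the robot as it stands.
- The arm moves only by the tool jog_arm, never from a script. Its argument "increments" is a list that holds one entry, the list of rows, each a list of 7 numbers: the shift along the tool's x, y, z in units of 30 mm (1.0 is 30 mm), then the turn, a rotation vector about the tool's x, y, z in units of 6 degrees (1.0 is 6 degrees), then the opening, from -1 (shut) to 1 (fully open). A call has exactly 5 rows; each row shifts and turns the commanded pose from where the row before left it, along the tool's axes as they then stand; what a row does not reach is not made up. A row lasts 1/12 s, in which the tool goes at most 41.7 mm and 7.16 degrees, less where a joint would pass 70% of its speed; a pose out of reach is approached as far as the arm can. A call is refused whole if a number of a shift passes 1 or a number of a turn 1, either way. A call with a gripper value outside its range is refused whole. The fingers move at their own pace and stop on an object; "force" is the grip in N (left out, the last holds). Time passes only in rows, so rows that do not move let the fingers close, or fill a call up. It gives the time, the measured TCP pose, the force, the opening and the grip force at its end, in the units of the state.
- read_state(): the state, without advancing time (a new reading comes with each control period).
- viewer.read_camera(name): name is "scene" or "top" or "wrist"; returns (picture, depth): 400x640x3 uint8, blue, green, red; 400x640 float32, m along the optical axis (not along the pixel's ray), 0 where there is no reading.
- viewer.camera_params(name): a dict with "fx", "fy", "cx", "cy" (pixels), "k1" (the pictures are not rectified: a ray, as slopes to the right and down, at radius r is drawn at 1 + k1 r^2 times it, then the intrinsics apply), "R" (3x3) and "t" (3): a world point X has camera coordinates R X + t; the wrist camera has in their place "hand_eye" (4x4, takes a point from camera to tool coordinates, whose origin is the TCP and whose axes are the flange's). Camera axes: x right, y down, z forward; pixel columns grow to the right and rows downward; lengths in m; the calibration is good to about 2 mm. A picture is of the moment at which its call begins: read the wrist's pose just before it. camera_params takes no time and is no camera call.
- bot.finish_job(): hands the job in; it is judged then, once.
The state is a dict: "time": time; "q": joint angles; "joint_vel": joint speeds; "joint_torque": joint torques, N m; "tool_pos": TCP position; "tcp_rot": TCP orientation; "wrist_force": force on the tool from outside, world axes, zero at the start; "torque": the same for the moment, N m; "width": opening from 0.0 (shut) to 1.0 (fully open); "grip_force": force on a finger pad.
Only numpy, scipy, OpenCV 4.12 (cv2) and the standard library are available. Lean on these libraries where they do the work, as an engineer would, in place of code of your own. Each camera call takes 0.05 s, during which the arm holds its last target. There are 200 camera calls.

TASK

Lay the black contact cartridge in the open channel of the blue test dock, contacts towards the sleeve, and slide it into the sleeve until you feel it come up against the hidden stop, without ramming it. Then press the green start button on the sleeve and let go. Leave the slip ring, the green cup and the blue bin where they stand.

Things in the scene. Friction and masses are not known exactly. Their poses are not given: they have to be found in the camera images.
- cartridge: The loose part to load: black box 120 long (x) x 52 wide (y) x 40 mm high (z), 0.2 to 0.4 kg. Origin: centre of its underside; +x points to the nose, whose last 14 mm is a grey block 46 mm wide, top 2 mm lower, brass strips on top. Green patch on top, orange band at the tail end (-x). Starts flat on the bench, clear of the dock.
- nose (a point): Centre of the cartridge's nose face, 60 mm ahead (+x) of its origin and 20 mm above its underside.
- tail (a point): Centre of the cartridge's flat tail face, 60 mm behind (-x) its origin and 20 mm above its underside: the face to push on.
- dock: Test dock, fixed to the bench: aluminium base plate 300 (x) x 110 (y) x 10 mm with an open channel on its -x half and a blue roofed sleeve on its +x half. Origin: centre of its underside; +x is the direction in which the cartridge slides in.
- channel (a point): Middle of the open channel, on the plate's top: dock x = -70, y = 0, z = 10 mm; axes as the dock's. The channel runs from dock x = -150 to +10 mm between two low steel guides, 60 mm apart inside, 6 mm thick, rising 8 mm above the plate; open above and at the -x end. The cartridge slides on the plate with ordinary friction, roughly 1 to 5 N.
- mouth (a point): Middle of the sleeve's mouth, on the plate's top: dock x = 30, y = 0, z = 10 mm. The sleeve runs from here to dock x = 150 mm: inside 56 mm wide and 42 mm high, outside 76 mm wide, opaque roof with its top 58 mm above the bench, closed at the back; side walls flare out in front of the mouth from dock x = 20 mm.
- stop: Solid steel stop fixed inside the sleeve, hidden by the roof. Origin: bottom centre of the face that the nose meets; axes as the dock's. Set to a different depth each time, 65 to 95 mm beyond the mouth, so the 120 mm cartridge ends with 25 to 55 mm of its tail outside. On meeting it the resistance rises sharply.
- start (a joint): Travel of the start button, m: 0 released, 0.006 fully pressed; it springs back. Full travel takes about 5 N.
- start_top (a point): Centre of the top of the green start button, 32 mm across, in its black housing on the sleeve's roof, above dock x = 112, y = 0 mm. It is pressed straight down.
- slip_ring: Bystander: black flanged slip ring standing upright, 72 mm across, 60 mm high; origin under its centre. Loose.
- green_cup: Bystander: loose green cup, 74 mm across, 80 mm high; origin under its centre.
- parts_bin: Bystander: loose open blue bin 120 (x) x 170 (y) x 60 mm; origin under its centre.
Not all that is in view belongs to the job. What is shaped like the cartridge but brown or pink is not meant.

How it is judged:
On the way, in this order (a step that is already met when the one before it is completed fails the run):
1. the cartridge lies on the plate in the dock, nose first, with its nose against the hidden stop (within 3 mm) (x of nose in the frame of stop above -0.003 m and y of nose in the frame of stop between -0.006 and 0.006 m and z of cartridge in the frame of dock between 0.006 and 0.014 m and x of nose in the frame of mouth above 0.05 m and angle between the x axis of cartridge and the x axis of dock, either way round below 0.06 rad), for 0.2 s.
2. then the start button is pressed, at least 4 mm down (value of joint start above 0.004 m), for 0.05 s.
At the end, for the whole second after the job is handed in: The cartridge lies flat on the dock's plate (within 4 mm of height), at least 50 mm into the sleeve, lined up with it within 0.06 rad, its nose within 3 mm of the hidden stop and 6 mm of its middle, at rest; the start button has been pressed after that and has sprung back (under 2 mm) (all of step 1 and value of joint start below 0.002 m and linear speed of cartridge below 0.01 m/s); the robot touches nothing.
It fails at once if the cartridge is rammed against the stop with more than 40 N (contact force between cartridge and stop above 40 N).
It fails at once if the slip ring is shifted by more than 30 mm or tipped (distance of slip_ring from where it was at the start of the episode above 0.03 m or angle between slip_ring's own z axis and vertical above 0.3 rad).
It fails at once if the green cup is shifted by more than 30 mm or tipped (distance of green_cup from where it was at the start of the episode above 0.03 m or angle between green_cup's own z axis and vertical above 0.3 rad).
It fails at once if the parts bin is shifted by more than 30 mm or tipped (distance of parts_bin from where it was at the start of the episode above 0.03 m or angle between parts_bin's own z axis and vertical above 0.3 rad).
It also fails if it takes over 58 s, if anything falls off the work surface, if the arm or the gripper's body presses on something with over 40 N, if the wrist force passes 120 N, or if a joint passes its speed limit or range.

## Working session

There is one attempt and no reset: what is moved stays moved. The work goes in short steps, Python scripts to look and compute and a tool call to move; the robot and the scene stay as the last step left them, time stands still between calls to the robot, and variables do not carry over. Pictures are saved under pics/ and viewed, at most 10 in all, crops included, and the job is handed in when it is done.

Besides the shell and the picture viewer there is one more tool, called after ">>>" in YAML: its name, and indented under it one key for each argument. jog_arm: Moves the arm, as the interface text tells. Its arguments: {"type":"object","properties":{"increments":{"type":"array","items":{"type":"array","items":{"type":"array","items":{"type":"number"}}}},"force":{"type":"number"}},"required":["increments"]}

```bash
ls; mkdir -p pics; python3 - <<'E'
from workcell import read_state, viewer, bot
import cv2,numpy as np
for n in ("scene","top"):
    p,d=viewer.read_camera(n); cv2.imwrite(f"pics/{n}0.png",p); np.save(f"pics/{n}0.npy",d)
    print(n,viewer.camera_params(n))
print(viewer.camera_params("wrist")); print(read_state())
E
```

```text
pics
scene {'fx': 512.6216229117938, 'fy': 512.6216229117938, 'cx': 313.0085715030707, 'cy': 203.7172316474998, 'k1': -0.004236908203798358, 'R': array([[-0.61280105,  0.79022262,  0.00480402],
       [ 0.65164803,  0.5087596 , -0.56259978],
       [-0.44702317, -0.34163121, -0.82671543]]), 't': array([ 0.42880086, -0.25629354,  1.50115234])}
top {'fx': 403.1705595858702, 'fy': 403.1705595858702, 'cx': 315.2304980174769, 'cy': 194.39567973254503, 'k1': -0.062030422277541894, 'R': array([[-0.0045226 , -0.99997931, -0.00457481],
       [-0.99779756,  0.0048154 , -0.0661577 ],
       [ 0.06617836,  0.00426553, -0.99779869]]), 't': array([-0.08911935,  0.54778976,  0.97966635])}
{'fx': 302.9187509440457, 'fy': 302.9187509440457, 'cx': 315.9310419602165, 'cy': 207.61275623135614, 'k1': -0.04678630940508447, 'hand_eye': array([[ 9.13887990e-04, -9.48525778e-01, -3.16698617e-01,
         8.10467486e-02],
       [ 9.99999571e-01,  8.19081244e-04,  4.32486650e-04,
         5.30691343e-05],
       [-1.50822839e-04, -3.16698876e-01,  9.48526119e-01,
        -6.99108098e-02],
       [ 0.00000000e+00,  0.00000000e+00,  0.00000000e+00,
         1.00000000e+00]])}
{'time': 0.1, 'q': array([-1.37589535e+00,  2.64686279e-01,  1.60523145e+00,  1.70640923e-05,
        1.27369500e+00, -3.68769371e-02]), 'joint_vel': array([ 0.00069363, -0.00234148, -0.00432179,  0.0010906 ,  0.00063192,
       -0.00016161]), 'joint_torque': array([-3.87832652e-04, -5.16707826e+01, -3.68590379e+01,  1.34699701e-05,
        6.24805049e-03, -9.58529597e-06]), 'tool_pos': array([ 0.15497244, -0.65644777,  0.3026839 ]), 'tcp_rot': array([-3.11851943e+00, -3.63020691e-01,  2.24767241e-04]), 'wrist_force': array([ 0.1085785 ,  0.04065641, -0.01573123]), 'torque': array([-0.02486316, -0.05366076,  0.00217065]), 'grip_force': 0.0, 'width': 1.0030434651323648}
```

View pics/top0.png

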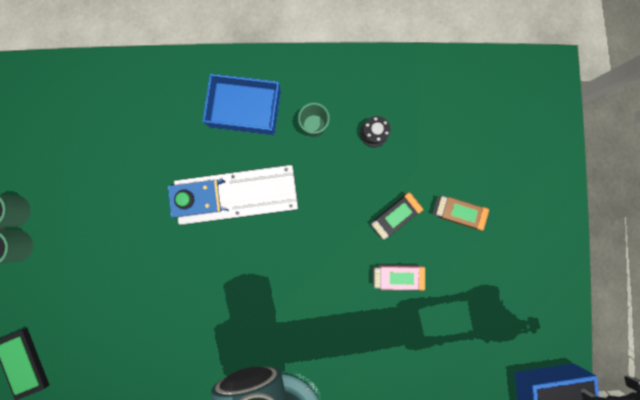

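View pics/scene0.png

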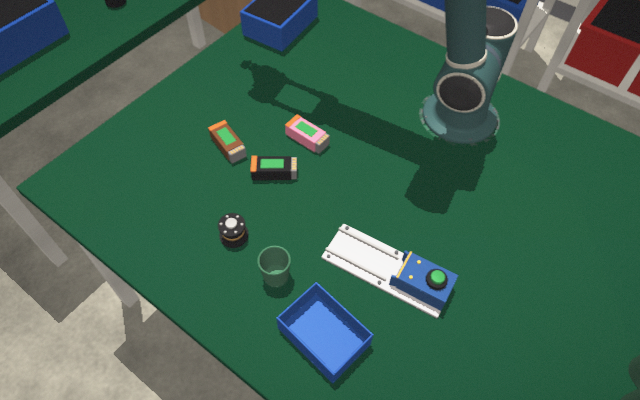

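Top view: the three candidates are black at (398,215), brown at (462,212) and pink at (400,277). Black with a green patch and orange tail fits the description. The dock spans (178..297, 167..222), with the sleeve on the left (world +y). I'll measure these and make a crop to confirm.

```bash
cat > h.py <<'E'
import numpy as np, cv2
from workcell import viewer, read_state
from scipy.spatial.transform import Rotation as Ro
def world(name,d,st=None):
    c=viewer.camera_params(name); v,u=np.mgrid[0:400,0:640].astype(float)
    K=np.array([[c['fx'],0,c['cx']],[0,c['fy'],c['cy']],[0,0,1]])
    n=cv2.undistortPoints(np.stack([u.ravel(),v.ravel()],1).reshape(-1,1,2),K,np.array([c['k1'],0,0,0.])).reshape(400,640,2)
    P=np.dstack([n[...,0]*d,n[...,1]*d,d])
    if st is None: W=(P-c['t'])@c['R']
    else:
        H=c['hand_eye']; W=(P@H[:3,:3].T+H[:3,3])@Ro.from_rotvec(st['tcp_rot']).as_matrix().T+st['tool_pos']
    W[d<=0]=np.nan
    return W
E
python3 - <<'E'
from h import *
for n,boxes in (("top",dict(cart=(365,430,185,245),dock=(160,305,160,230),ring=(355,395,110,150),cup=(290,335,98,140),bin=(198,285,68,140))),("scene",dict(cart=(240,305,145,190),dock=(315,462,220,320)))):
    p=cv2.imread(f"pics/{n}0.png"); d=np.load(f"pics/{n}0.npy"); W=world(n,d)
    print(n,"bench z",np.nanmedian(W[300:330,80:140,2]) if n=="top" else np.nanmedian(W[180:220,100:180,2]))
    hsv=cv2.cvtColor(p,cv2.COLOR_BGR2HSV)
    for k,(a,b,c,e) in boxes.items():
        w=W[c:e,a:b]; h=hsv[c:e,a:b]; 
        for lo,hi in ((.006,.02),(.03,.046),(.05,.064),(.064,.09)):
            m=(w[...,2]>lo)&(w[...,2]<hi)
            if m.sum()<15: continue
            q=w[m]; r=cv2.minAreaRect(q[:,:2].astype(np.float32)*1000)
            print(k,lo,hi,m.sum(),"zmed",np.round(np.median(q[:,2])*1000,1),"rect",np.round(r[0],1),np.round(r[1],1),round(r[2],1))
        if k in("cart","dock"):
            for nm,l,u in (("green",(45,120,120),(75,255,255)),("orange",(8,150,150),(22,255,255))):
                m=(cv2.inRange(h,l,u)>0)&(w[...,2]>.03)
                if m.sum()>5:
                    q=w[m]*1000; r=cv2.minAreaRect(q[:,:2].astype(np.float32)); print(k,nm,m.sum(),np.round(np.median(q,0),1),np.round(r[1],1),round(r[2],1))
p=cv2.imread("pics/top0.png")
cv2.imwrite("pics/crop.png",np.hstack([cv2.resize(p[185:245,360:435],(450,360),interpolation=3),cv2.resize(cv2.imread("pics/scene0.png")[150:185,240:305],(350,360))]))
E
```

```text
top bench z -0.00021288107843719608
cart 0.006 0.02 34 zmed 12.5 rect [ 513.8 -248.9] [ 84.6 124.3] 61.1
cart 0.03 0.046 1042 zmed 39.6 rect [ 492.7 -288.9] [ 53.1 119.2] 38.8
cart orange 114 [ 526.3 -328.4   40.4] [51.  13.9] 37.0
dock 0.006 0.02 3673 zmed 10.1 rect [563.5 116.3] [141.3 310.7] 7.4
dock 0.03 0.046 26 zmed 37.3 rect [513.3 171.5] [ 64.9 146.3] 39.1
dock 0.05 0.064 1296 zmed 58.0 rect [537.9 194.8] [ 76.7 130.6] 7.3
dock 0.064 0.09 312 zmed 72.5 rect [533.9 220.5] [46.1 45.7] 16.4
dock green 161 [534.1 219.6  79.2] [37.1 31.3] 88.9
ring 0.006 0.02 105 zmed 7.9 rect [ 690.4 -234.2] [70.3 41.2] 58.2
ring 0.05 0.064 487 zmed 52.8 rect [ 703.4 -240.9] [64.6 61. ] 0.3
cup 0.006 0.02 143 zmed 8.3 rect [720.4 -91.8] [65.8 53.9] 23.8
cup 0.03 0.046 88 zmed 38.9 rect [723.4 -88.3] [56.9 64.2] 89.5
cup 0.05 0.064 83 zmed 57.5 rect [723.2 -88.4] [60.5 67.5] 89.4
cup 0.064 0.09 244 zmed 78.3 rect [724.3 -89.9] [72.5 70.7] 0.0
bin 0.006 0.02 632 zmed 7.3 rect [786.4 105.6] [209.2 145.6] 82.1
bin 0.03 0.046 339 zmed 37.5 rect [771.2  88.2] [170.8 120.1] 82.3
bin 0.05 0.064 570 zmed 58.7 rect [771.5  88.1] [170.4 120.8] 82.4
scene bench z 0.0011816309749485355
cart 0.006 0.02 204 zmed 10.8 rect [ 484.7 -307.8] [152.3 173.2] 40.3
cart 0.03 0.046 826 zmed 40.9 rect [ 502.2 -311.9] [ 81.8 171.5] 21.9
cart green 209 [ 496.5 -295.5   41.9] [34.1 60.8] 37.1
cart orange 87 [ 527.7 -331.7   41.4] [51.1 13.8] 40.6
dock 0.006 0.02 3579 zmed 11.3 rect [543.7 111.1] [266.  357.6] 37.7
dock 0.03 0.046 325 zmed 38.4 rect [637.7 134. ] [147.5 243.1] 60.5
dock 0.05 0.064 1558 zmed 58.9 rect [605.  133.7] [141.6 315.6] 49.6
dock 0.064 0.09 373 zmed 72.7 rect [606.9 127.6] [ 92.9 284.7] 49.8
dock green 145 [536.3 217.   80.7] [29.7 30.7] 28.1
```

View pics/crop.png

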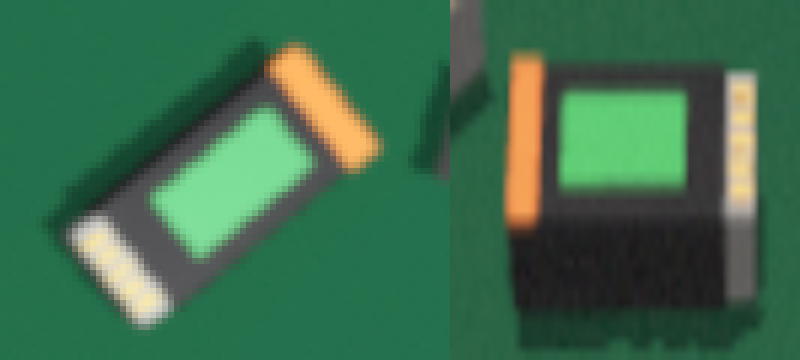

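The crop confirms it: black body, green patch, orange tail at upper right and grey/brass nose at lower left. The cartridge is at about (493,-289) mm, yaw about 129°. The dock is yaw 97.3° with its origin at about (548.7,110.5), and the predicted button position (534.5,221.6) matches the measured (534,220). Next I'll compute the move to hover over the cartridge.

```bash
cat >> h.py <<'E'
def delta(p,yaw):
    "target TCP mm, tool-x heading deg, pointing down -> shift and turn units in tool axes"
    s=read_state(); R=Ro.from_rotvec(s['tcp_rot']); T=Ro.from_euler('z',yaw,degrees=True)*Ro.from_euler('x',180,degrees=True)
    print("shift",np.round(R.inv().apply(np.array(p)/1000-s['tool_pos'])/.03,2),"turn",np.round(np.degrees((R.inv()*T).as_rotvec())/6,2),
          "| shift if turned",np.round(T.inv().apply(np.array(p)/1000-s['tool_pos'])/.03,2),"t",round(s['time'],2),"pos",np.round(s['tool_pos']*1000,1),"F",np.round(s['wrist_force'],1))
E
python3 -c "
from h import *
delta((493,-289,200),129.4)"
```

```text
shift [13.78 -9.33  3.44] turn [-1.000e-02 -2.000e-02 -1.935e+01] | shift if turned [ 2.31 16.48  3.42] t 0.1 pos [ 155.  -656.4  302.7] F [ 0.1  0.  -0. ]
```

>>> jog_arm:
  increments:
    - [[0.92, -0.62, 0, 0, 0, 0, 1], [0.92, -0.62, 0, 0, 0, 0, 1], [0.92, -0.62, 0.2, 0, 0, 0, 1], [0.92, -0.62, 0.2, 0, 0, 0, 1], [0.92, -0.62, 0.2, 0, 0, 0, 1]]

```text
time: 0.52
tool_pos: [0.2686, -0.5334, 0.2852]
tcp_rot: [-3.12, -0.362, 0.0]
wrist_force: [0.5, -0.5, 1.1]
width: 0.999
grip_force: 0.0
```

>>> jog_arm:
  increments:
    - [[0.92, -0.62, 0.3, 0, 0, 0, 1], [0.92, -0.62, 0.3, 0, 0, 0, 1], [0.92, -0.62, 0.3, 0, 0, 0, 1], [0.92, -0.62, 0.3, 0, 0, 0, 1], [0.92, -0.62, 0.3, 0, 0, 0, 1]]

```text
time: 0.93
tool_pos: [0.3816, -0.4109, 0.2401]
tcp_rot: [-3.12, -0.363, 0.001]
wrist_force: [-0.1, 0.1, 0.0]
width: 1.0
grip_force: 0.0
```

>>> jog_arm:
  increments:
    - [[0.92, -0.62, 0.3, 0, 0, 0, 1], [0.92, -0.62, 0.3, 0, 0, 0, 1], [0.92, -0.62, 0.3, 0, 0, 0, 1], [0.92, -0.62, 0.2, 0, 0, 0, 1], [0.92, -0.62, 0.2, 0, 0, 0, 1]]

```text
time: 1.35
tool_pos: [0.4943, -0.2886, 0.2008]
tcp_rot: [-3.12, -0.363, 0.002]
wrist_force: [0.0, -1.0, 0.4]
width: 0.998
grip_force: 0.0
```

>>> jog_arm:
  increments:
    - [[0, 0, 0, 0, 0, -0.97, 1], [0, 0, 0, 0, 0, -0.97, 1], [0, 0, 0, 0, 0, -0.97, 1], [0, 0, 0, 0, 0, -0.97, 1], [0, 0, 0, 0, 0, -0.97, 1]]

```text
time: 1.77
tool_pos: [0.4937, -0.2898, 0.2012]
tcp_rot: [-2.925, -1.143, 0.001]
wrist_force: [0.3, 0.0, -0.2]
width: 1.001
grip_force: 0.0
```

>>> jog_arm:
  increments:
    - [[0, 0, 0, 0, 0, -0.97, 1], [0, 0, 0, 0, 0, -0.97, 1], [0, 0, 0, 0, 0, -0.97, 1], [0, 0, 0, 0, 0, -0.97, 1], [0, 0, 0, 0, 0, -0.97, 1]]

```text
time: 2.18
tool_pos: [0.4936, -0.29, 0.2013]
tcp_rot: [-2.544, -1.841, 0.001]
wrist_force: [0.7, -0.1, -0.3]
width: 0.995
grip_force: 0.0
```

>>> jog_arm:
  increments:
    - [[0, 0, 0, 0, 0, -0.97, 1], [0, 0, 0, 0, 0, -0.97, 1], [0, 0, 0, 0, 0, -0.97, 1], [0, 0, 0, 0, 0, -0.97, 1], [0, 0, 0, 0, 0, -0.97, 1]]

```text
time: 2.6
tool_pos: [0.4935, -0.2901, 0.2013]
tcp_rot: [-2.0, -2.421, 0.0]
wrist_force: [0.8, -0.0, -0.2]
width: 1.0
grip_force: 0.0
```

>>> jog_arm:
  increments:
    - [[0, 0, 0, 0, 0, -0.97, 1], [0, 0, 0, 0, 0, -0.97, 1], [0, 0, 0, 0, 0, -0.97, 1], [0, 0, 0, 0, 0, -0.97, 1], [0, 0, 0, 0, 0, -0.97, 1]]

```text
time: 3.02
tool_pos: [0.4936, -0.2901, 0.2013]
tcp_rot: [-1.328, -2.846, -0.0]
wrist_force: [-0.3, 0.3, -0.0]
width: 1.002
grip_force: 0.0
```

```bash
python3 - <<'E'
from h import *
st=read_state(); p,d=viewer.read_camera("wrist"); cv2.imwrite("pics/w1.png",p); W=world("wrist",d,st)
w=W.reshape(-1,3); near=np.hypot(w[:,0]-.493,w[:,1]+.289)<.09
print("bench",np.nanmedian(W[...,2]))
m=near&(w[:,2]>.036)&(w[:,2]<.044); q=w[m]*1000; r=cv2.minAreaRect(q[:,:2].astype(np.float32)); print(m.sum(),np.median(q[:,2]),r)
o=(cv2.inRange(cv2.cvtColor(p,cv2.COLOR_BGR2HSV),(8,120,120),(22,255,255)).ravel()>0)&m
print("orange",np.median(w[o],0)*1000, cv2.minAreaRect((w[o][:,:2]*1000).astype(np.float32)))
delta((493,-289,120),129.4); print(st['q'])
E
```

```text
bench 0.00028606502886906193
8823 40.01797660435793 ((492.35552978515625, -290.7068786621094), (52.33589553833008, 119.61676025390625), 38.39252853393555)
orange [ 525.50724909 -331.45103993   40.56272667] ((525.2244262695312, -331.48486328125), (51.43735122680664, 14.943354606628418), 38.54799270629883)
shift [0.04 0.01 2.71] turn [-0.   -0.01  0.14] | shift if turned [0.04 0.01 2.71] t 3.07 pos [ 493.5 -290.1  201.3] F [-0.2  0.2 -0.5]
[-5.74887983e-01  1.58190454e-01  1.92937226e+00 -1.19550261e-06
  1.05499355e+00 -1.27244762e+00]
```

View pics/w1.png

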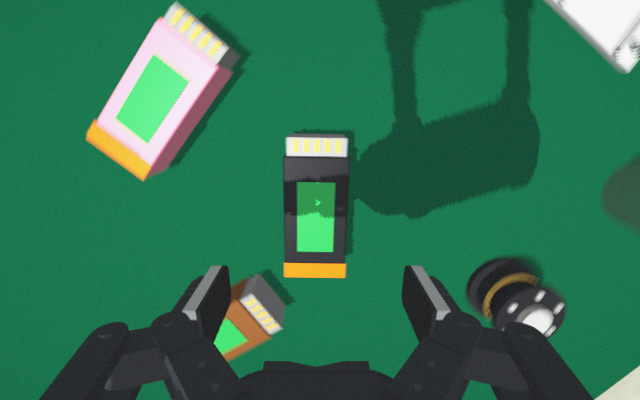

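The wrist view shows the black cartridge centred, nose up at (317,147) and tail at (315,270), at (492.4,-290.7) with yaw 128.5°. Brown (255,310) and the ring (515,295) are both clear of the fingers' path. I'll descend to TCP z = 84 mm, which keeps the fingertips above the guides later.

>>> jog_arm:
  increments:
    - [[0.04, 0.03, 0.8, 0, 0, 0.15, 1], [0.02, 0.03, 0.8, 0, 0, 0.15, 1], [0, 0, 0.8, 0, 0, 0, 1], [0, 0, 0.8, 0, 0, 0, 1], [0, 0, 0.7, 0, 0, 0, 1]]

```text
time: 3.48
tool_pos: [0.4935, -0.2873, 0.0831]
tcp_rot: [-1.383, -2.819, -0.0]
wrist_force: [0.9, -0.3, -0.8]
width: 1.0
grip_force: 0.0
```

```bash
python3 -c "
from h import *
delta((492.4,-290.7,84),128.5)"
```

```text
shift [-0.07 -0.1  -0.03] turn [-0.   -0.01 -0.13] | shift if turned [-0.07 -0.1  -0.03] t 3.48 pos [ 493.5 -287.3   83.1] F [ 0.9 -0.3 -0.8]
```

>>> jog_arm:
  increments:
    - [[-0.07, -0.1, 0, 0, 0, -0.13, 1], [0, 0, 0, 0, 0, 0, 1], [0, 0, 0, 0, 0, 0, -1], [0, 0, 0, 0, 0, 0, -1], [0, 0, 0, 0, 0, 0, -1]]
  force: 40

```text
time: 3.9
tool_pos: [0.4942, -0.2921, 0.0868]
tcp_rot: [1.36, 2.828, -0.001]
wrist_force: [0.3, 0.1, 14.5]
width: 0.607
grip_force: 13.4
```

>>> jog_arm:
  increments:
    - [[0, 0, 0, 0, 0, 0, -1], [0, 0, 0, 0, 0, 0, -1], [0, 0, 0, 0, 0, 0, -1], [0, 0, 0, 0, 0, 0, -1], [0, 0, 0, 0, 0, 0, -1]]

```text
time: 4.32
tool_pos: [0.4944, -0.2921, 0.087]
tcp_rot: [1.36, 2.828, -0.001]
wrist_force: [-0.3, 0.5, 7.0]
width: 0.6
grip_force: 44.1
```

>>> jog_arm:
  increments:
    - [[0, 0, -0.3, 0, 0, 0, -1], [0, 0, -0.7, 0, 0, 0, -1], [0, 0, -0.9, 0, 0, 0, -1], [0, 0, -0.9, 0, 0, 0, -1], [0, 0, -0.5, 0, 0, 0, -1]]

```text
time: 4.73
tool_pos: [0.4937, -0.2916, 0.187]
tcp_rot: [1.36, 2.829, -0.001]
wrist_force: [0.7, 0.2, -1.6]
width: 0.602
grip_force: 43.2
```

```bash
python3 -c "
from h import *
delta((558.9,31.2,150),97.3)"
```

```text
shift [7.05 8.42 1.22] turn [0.02 0.02 5.23] | shift if turned [10.4   3.52  1.23] t 4.73 pos [ 493.7 -291.6  187. ] F [ 0.7  0.2 -1.6]
```

>>> jog_arm:
  increments:
    - [[0.4, 0.5, 0, 0, 0, 0, -1], [0.7, 0.84, 0, 0, 0, 0, -1], [0.7, 0.84, 0, 0, 0, 0, -1], [0.7, 0.84, 0, 0, 0, 0, -1], [0.7, 0.84, 0, 0, 0, 0, -1]]

```text
time: 5.15
tool_pos: [0.5228, -0.1424, 0.1839]
tcp_rot: [-1.362, -2.83, 0.0]
wrist_force: [0.3, 0.4, -2.7]
width: 0.601
grip_force: 43.1
```

>>> jog_arm:
  increments:
    - [[0.7, 0.84, 0, 0, 0, 0, -1], [0.7, 0.84, 0, 0, 0, 0, -1], [0.7, 0.84, 0, 0, 0, 0, -1], [0.7, 0.84, 0, 0, 0, 0, -1], [0.7, 0.84, 0, 0, 0, 0, -1]]

```text
time: 5.57
tool_pos: [0.5556, 0.0184, 0.1838]
tcp_rot: [-1.36, -2.831, 0.001]
wrist_force: [1.5, 0.0, -2.0]
width: 0.605
grip_force: 43.1
```

>>> jog_arm:
  increments:
    - [[0.35, 0.4, 0, 0, 0, 0.5, -1], [0, 0, 0, 0, 0, 0.9, -1], [0, 0, 0, 0, 0, 0.9, -1], [0, 0, 0, 0, 0, 0.9, -1], [0, 0, 0, 0, 0, 0.9, -1]]

```text
time: 5.98
tool_pos: [0.5583, 0.0329, 0.1836]
tcp_rot: [-1.937, -2.472, 0.002]
wrist_force: [-0.0, -0.3, -3.0]
width: 0.6
grip_force: 43.0
```

>>> jog_arm:
  increments:
    - [[0, 0, 0, 0, 0, 0.7, -1], [0, 0, 0, 0, 0, 0.43, -1], [0, 0, 0, 0, 0, 0, -1], [0, 0, 0, 0, 0, 0, -1], [0, 0, 0, 0, 0, 0, -1]]

```text
time: 6.4
tool_pos: [0.5588, 0.0324, 0.1838]
tcp_rot: [-2.074, -2.359, 0.001]
wrist_force: [-0.3, 1.0, -2.4]
width: 0.602
grip_force: 43.0
```

```bash
python3 - <<'E'
from h import *
delta((558.9,31.2,150),97.3)
st=read_state(); p,d=viewer.read_camera("wrist"); cv2.imwrite("pics/w2.png",p); W=world("wrist",d,st); np.save("pics/w2.npy",W)
w=W.reshape(-1,3)*1000; T=Ro.from_rotvec(st['tcp_rot']).as_matrix()
g=(w[:,2]>54)&(w[:,2]<62)&(np.hypot(w[:,0]-540,w[:,1]-190)<110)
r=cv2.minAreaRect(w[g][:,:2].astype(np.float32)); print("roof",g.sum(),np.median(w[g][:,2]),r)
c=(w[:,2]>90)&(w[:,2]<160)&(np.hypot(w[:,0]-559,w[:,1]-31)<90)
q=(w/1000-st['tool_pos'])@T*1000   # tool coords
hsv=cv2.cvtColor(p,cv2.COLOR_BGR2HSV)
for nm,l,u in (("green",(45,120,150),(75,255,255)),("orange",(8,120,120),(22,255,255))):
    m=(cv2.inRange(hsv,l,u).ravel()>0)&(np.abs(q[:,1])<40)&(np.abs(q[:,0])<80)&(q[:,2]<70)
    if m.sum()>5:
        a=q[m]; A=np.c_[a[:,:2],np.ones(len(a))]; print(nm,m.sum(),np.median(a,0),cv2.minAreaRect(a[:,:2].astype(np.float32)),"plane",np.linalg.lstsq(A,a[:,2],rcond=None)[0])
E
```

```text
shift [-0.04 -0.    1.13] turn [-0.   -0.    0.01] | shift if turned [-0.04 -0.    1.13] t 6.4 pos [558.8  32.4 183.8] F [-0.3  1.  -2.4]
roof 8528 58.04082880498712 ((543.827880859375, 150.87759399414062), (76.4715347290039, 41.859745025634766), 7.378701210021973)
green 7350 [ 0.67445313 -0.25489762 46.42965621] ((-3.1020755767822266, -0.46042537689208984), (30.514972686767578, 62.43359375), 89.88845825195312) plane [-3.99864474e-03  1.20623535e-03  4.64312964e+01]
orange 573 [55.12002902  8.81344971 48.37894911] ((55.59410095214844, 8.198517799377441), (19.444549560546875, 9.863690376281738), 89.73876190185547) plane [-1.13432248e-02 -4.34774071e-04  4.90539067e+01]
```

View pics/w2.png

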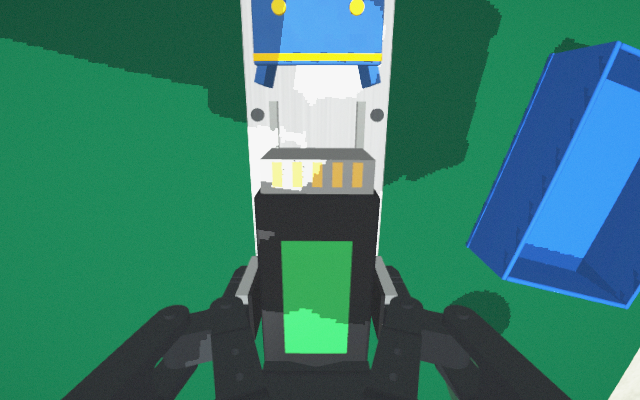

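Held and level: the cartridge top is 46.4 mm ahead of the TCP, and the cartridge is aligned with the tool within 0.1°. The blue sleeve's mouth is ahead at (318,70), in line with the nose. The bin on the right is clear. I'll lower into the channel.

>>> jog_arm:
  increments:
    - [[-0.04, 0.0, 0.7, 0, 0, 0, -1], [0, 0, 0.8, 0, 0, 0, -1], [0, 0, 0.8, 0, 0, 0, -1], [0, 0, 0.5, 0, 0, 0, -1], [0, 0, 0, 0, 0, 0, -1]]

```text
time: 6.87
tool_pos: [0.5582, 0.0312, 0.0975]
tcp_rot: [-2.074, -2.357, 0.003]
wrist_force: [0.5, 0.3, -3.3]
width: 0.599
grip_force: 44.4
```

```bash
python3 -c "
from h import *
delta((559.2,31.2,96.8),97.35)"
```

```text
shift [-0.    0.03  0.02] turn [-0.03 -0.   -0.01] | shift if turned [-0.    0.03  0.02] t 6.87 pos [558.2  31.2  97.5] F [ 0.5  0.3 -3.3]
```

>>> jog_arm:
  increments:
    - [[0.2, 0.03, 0.01, 0, 0, 0, -1], [0.3, 0, 0, 0, 0, 0, -1], [0.4, 0, 0, 0, 0, 0, -1], [0.3, 0, 0, 0, 0, 0, -1], [0.1, 0, 0, 0, 0, 0, -1]]

```text
time: 7.28
tool_pos: [0.5552, 0.0721, 0.1002]
tcp_rot: [2.074, 2.359, 0.002]
wrist_force: [-1.1, 0.2, -4.0]
width: 0.598
grip_force: 44.4
```

>>> jog_arm:
  increments:
    - [[0.2, 0, 0, 0, 0, 0, -1], [0.2, 0, 0, 0, 0, 0, -1], [0.2, 0, 0, 0, 0, 0, -1], [0.1, 0, 0, 0, 0, 0, -1], [0, 0, 0, 0, 0, 0, -1]]

```text
time: 7.7
tool_pos: [0.5527, 0.0905, 0.0997]
tcp_rot: [2.073, 2.358, -0.002]
wrist_force: [1.1, -3.2, -2.5]
width: 0.599
grip_force: 44.5
```

```bash
python3 -c "
from h import *
delta((551.6,90.7,96.4),97.35)"
```

```text
shift [ 0.01 -0.03  0.11] turn [0.   0.02 0.  ] | shift if turned [ 0.01 -0.03  0.11] t 7.7 pos [552.7  90.5  99.7] F [ 1.1 -3.2 -2.5]
```

>>> jog_arm:
  increments:
    - [[-0.03, -0.02, 0.05, 0, 0, 0, -1], [0, 0, 0.05, 0, 0, 0, -1], [0, 0, 0.03, 0, 0, 0, -1], [0, 0, 0, 0, 0, 0, -1], [0, 0, 0, 0, 0, 0, -1]]

```text
time: 8.12
tool_pos: [0.552, 0.09, 0.0961]
tcp_rot: [-2.076, -2.357, 0.0]
wrist_force: [-3.0, -0.7, 3.0]
width: 0.6
grip_force: 45.0
```

Seated on the plate (+3 N). I'll release, lift, back off behind the tail, shut the fingers and look.

>>> jog_arm:
  increments:
    - [[0, 0, 0, 0, 0, 0, 1], [0, 0, 0, 0, 0, 0, 1], [0, 0, 0, 0, 0, 0, 1], [0, 0, -0.1, 0, 0, 0, 1], [0, 0, -0.5, 0, 0, 0, 1]]

```text
time: 8.53
tool_pos: [0.5502, 0.0897, 0.1115]
tcp_rot: [-2.074, -2.355, 0.006]
wrist_force: [-0.5, -0.4, -0.2]
width: 0.996
grip_force: 0.0
```

>>> jog_arm:
  increments:
    - [[0, 0, -0.8, 0, 0, 0, 1], [0, 0, -0.8, 0, 0, 0, 1], [-0.8, 0, 0, 0, 0, 0, -1], [-0.8, 0, 0, 0, 0, 0, -1], [-0.8, 0, 0, 0, 0, 0, -1]]

```text
time: 8.95
tool_pos: [0.5619, 0.0181, 0.163]
tcp_rot: [2.073, 2.358, 0.002]
wrist_force: [0.6, 0.4, -1.0]
width: 0.606
grip_force: 0.0
```

>>> jog_arm:
  increments:
    - [[-0.8, 0, 0, 0, 0, 0, -1], [-0.4, 0, 0, 0, 0, 0, -1], [0, 0, 0, 0, 0, 0, -1], [0, 0, 0, 0, 0, 0, -1], [0, 0, 0, 0, 0, 0, -1]]

```text
time: 9.37
tool_pos: [0.5656, -0.0164, 0.1616]
tcp_rot: [-2.075, -2.357, -0.0]
wrist_force: [-0.5, 0.2, 0.3]
width: 0.002
grip_force: 0.0
```

```bash
python3 - <<'E'
from h import *
st=read_state(); p,d=viewer.read_camera("wrist"); cv2.imwrite("pics/w3.png",p); W=world("wrist",d,st)*1000
o=np.array([549.0,110.5]); a=np.radians(97.35); e=np.array([np.cos(a),np.sin(a)]); n=np.array([-e[1],e[0]])
D=np.dstack([(W[...,:2]-o)@e,(W[...,:2]-o)@n,W[...,2]]).reshape(-1,3)
hsv=cv2.cvtColor(p,cv2.COLOR_BGR2HSV)
for nm,l,u in (("green",(45,120,150),(75,255,255)),("orange",(8,120,120),(22,255,255))):
    m=(cv2.inRange(hsv,l,u).ravel()>0)&(np.abs(D[:,1])<40)&(D[:,2]>44)&(D[:,2]<56)&(D[:,0]<25)
    q=D[m]; print(nm,m.sum(),np.median(q,0),cv2.minAreaRect(q[:,:2].astype(np.float32)),q[:,0].min())
m=(D[:,2]>54)&(D[:,2]<62)&(np.abs(D[:,1])<60)&(D[:,0]>0)&(D[:,0]<160); print("roof",cv2.minAreaRect(D[m][:,:2].astype(np.float32)))
t=o-86*e
delta((t[0],t[1],98),97.35); print(st['width'])
E
```

```text
green 6507 [-2.10299858e+01  2.56921684e-02  5.05236608e+01] ((-22.967273712158203, 0.006865501403808594), (30.500883102416992, 60.63936996459961), 89.8801498413086) -53.30156203178251
orange 1803 [-69.79553682  -4.09052613  50.45989574] ((-71.28158569335938, 0.1431751251220703), (14.800846099853516, 51.99769592285156), 0.04491455852985382) -78.69342214950657
roof ((0.0, 0.0), (0.0, 0.0), 0.0)
shift [ 1.39 -0.01  2.12] turn [-0.   -0.01 -0.01] | shift if turned [ 1.39 -0.01  2.12] t 9.42 pos [565.6 -16.2 161.5] F [-0.8  0.3 -0.5]
0.0016979892749610886
```

View pics/w3.png

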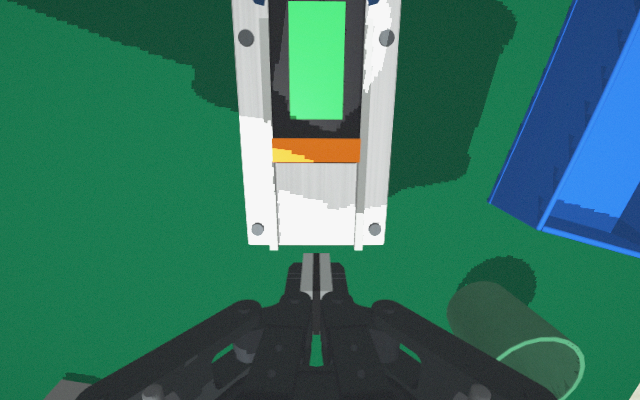

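The cartridge is laid squarely: in the dock frame it is offset 0.1 mm, within 0.1°, with the tail at x = -78.7 mm (orange edge at row 162). The shut fingers stand behind it at (316,260). I'll lower behind the tail and approach.

>>> jog_arm:
  increments:
    - [[0, 0, 0.6, 0, 0, 0, -1], [0, 0, 0.8, 0, 0, 0, -1], [0, 0, 0.6, 0, 0, 0, -1], [0, 0, 0.2, 0, 0, 0, -1], [0, 0, 0, 0, 0, 0, -1]]

```text
time: 9.83
tool_pos: [0.5639, -0.0161, 0.0935]
tcp_rot: [-2.072, -2.356, 0.004]
wrist_force: [-0.3, 0.7, 0.7]
width: 0.001
grip_force: 0.0
```

>>> jog_arm:
  increments:
    - [[0.4, 0, 0, 0, 0, 0, -1], [0.4, 0, 0, 0, 0, 0, -1], [0.2, 0, 0, 0, 0, 0, -1], [0.1, 0, 0, 0, 0, 0, -1], [0.1, 0, 0, 0, 0, 0, -1]]

```text
time: 10.25
tool_pos: [0.5617, 0.0195, 0.0967]
tcp_rot: [2.073, 2.358, 0.002]
wrist_force: [-0.3, -0.7, -0.2]
width: -0.0
grip_force: 0.0
```

>>> jog_arm:
  increments:
    - [[0.1, 0, 0, 0, 0, 0, -1], [0.1, 0, 0, 0, 0, 0, -1], [0.1, 0, 0, 0, 0, 0, -1], [0.1, 0, 0, 0, 0, 0, -1], [0.1, 0, 0, 0, 0, 0, -1]]

```text
time: 10.67
tool_pos: [0.5595, 0.0333, 0.0959]
tcp_rot: [2.076, 2.357, 0.0]
wrist_force: [-0.0, -2.1, 2.3]
width: 0.003
grip_force: 1.1
```

```bash
python3 -c "
from h import *
delta((551.1,94.6,95),97.35)"
```

```text
shift [ 2.06 -0.02  0.03] turn [ 0.    0.   -0.02] | shift if turned [ 2.06 -0.02  0.03] t 10.67 pos [559.5  33.3  95.9] F [-0.  -2.1  2.3]
```

>>> jog_arm:
  increments:
    - [[0.1, 0, 0, 0, 0, 0, -1], [0.1, 0, 0, 0, 0, 0, -1], [0.1, 0, 0, 0, 0, 0, -1], [0.1, 0, 0, 0, 0, 0, -1], [0.1, 0, 0, 0, 0, 0, -1]]

```text
time: 11.08
tool_pos: [0.5573, 0.0485, 0.0956]
tcp_rot: [-2.076, -2.358, 0.0]
wrist_force: [0.2, -2.7, 1.1]
width: -0.001
grip_force: 1.1
```

>>> jog_arm:
  increments:
    - [[0.1, 0, 0, 0, 0, 0, -1], [0.1, 0, 0, 0, 0, 0, -1], [0.1, 0, 0, 0, 0, 0, -1], [0.1, 0, 0, 0, 0, 0, -1], [0.1, 0, 0, 0, 0, 0, -1]]

```text
time: 11.5
tool_pos: [0.5554, 0.0635, 0.0956]
tcp_rot: [-2.076, -2.358, 0.0]
wrist_force: [0.8, -1.7, 1.4]
width: 0.001
grip_force: 1.0
```

>>> jog_arm:
  increments:
    - [[0.05, 0, 0, 0, 0, 0, -1], [0.05, 0, 0, 0, 0, 0, -1], [0.05, 0, 0, 0, 0, 0, -1], [0.05, 0, 0, 0, 0, 0, -1], [0, 0, 0, 0, 0, 0, -1]]

```text
time: 11.92
tool_pos: [0.5546, 0.0694, 0.0956]
tcp_rot: [-2.076, -2.358, -0.0]
wrist_force: [0.3, -0.7, 0.1]
width: 0.001
grip_force: 0.3
```

```bash
python3 - <<'E'
from h import *
o=np.array([549.0,110.5]); a=np.radians(97.35); e=np.array([np.cos(a),np.sin(a)]); n=np.array([-e[1],e[0]])
s=read_state(); print("tcp dock",(s['tool_pos'][:2]*1000-o)@e,(s['tool_pos'][:2]*1000-o)@n,s['tool_pos'][2],s['wrist_force'],s['width'])
st=s; p,d=viewer.read_camera("wrist"); W=world("wrist",d,st)*1000
D=np.dstack([(W[...,:2]-o)@e,(W[...,:2]-o)@n,W[...,2]]).reshape(-1,3); hsv=cv2.cvtColor(p,cv2.COLOR_BGR2HSV)
m=(cv2.inRange(hsv,(8,120,120),(22,255,255)).ravel()>0)&(abs(D[:,1])<40)&(D[:,2]>40)&(D[:,2]<56)&(D[:,0]<25)
if m.sum()>5: q=D[m]; print(m.sum(),cv2.minAreaRect(q[:,:2].astype(np.float32)),np.median(q[:,2]))
E
```

```text
tcp dock -41.48703134965054 -0.33754495615214086 0.09561350760587364 [ 0.28855121 -0.66611875  0.07134844] 0.0005273628600580331
3600 ((-22.331392288208008, 0.6848869323730469), (52.44387435913086, 15.471172332763672), 89.5931396484375) 50.523483978685825
```

The tail is at dock x = -30, so the nose is at about 90 and the stop lies somewhere between 95 and 125. From here I'll creep at about 1 mm per row.

>>> jog_arm:
  increments:
    - [[0.03, 0, 0, 0, 0, 0, -1], [0.03, 0, 0, 0, 0, 0, -1], [0.03, 0, 0, 0, 0, 0, -1], [0.03, 0, 0, 0, 0, 0, -1], [0.03, 0, 0, 0, 0, 0, -1]]

```text
time: 12.38
tool_pos: [0.554, 0.0736, 0.0956]
tcp_rot: [-2.076, -2.358, 0.0]
wrist_force: [0.5, -1.5, 0.1]
width: 0.002
grip_force: 0.6
```

>>> jog_arm:
  increments:
    - [[0.03, 0, 0, 0, 0, 0, -1], [0.03, 0, 0, 0, 0, 0, -1], [0.03, 0, 0, 0, 0, 0, -1], [0.03, 0, 0, 0, 0, 0, -1], [0.03, 0, 0, 0, 0, 0, -1]]

```text
time: 12.8
tool_pos: [0.5535, 0.0781, 0.0956]
tcp_rot: [-2.076, -2.358, 0.0]
wrist_force: [-0.4, -1.1, -1.7]
width: 0.001
grip_force: 0.5
```

>>> jog_arm:
  increments:
    - [[0.03, 0, 0, 0, 0, 0, -1], [0.03, 0, 0, 0, 0, 0, -1], [0.03, 0, 0, 0, 0, 0, -1], [0.03, 0, 0, 0, 0, 0, -1], [0.03, 0, 0, 0, 0, 0, -1]]

```text
time: 13.22
tool_pos: [0.553, 0.0826, 0.0957]
tcp_rot: [-2.076, -2.358, 0.0]
wrist_force: [-0.5, -1.2, 0.0]
width: 0.005
grip_force: 0.5
```

>>> jog_arm:
  increments:
    - [[0.03, 0, 0, 0, 0, 0, -1], [0.03, 0, 0, 0, 0, 0, -1], [0.03, 0, 0, 0, 0, 0, -1], [0.03, 0, 0, 0, 0, 0, -1], [0.03, 0, 0, 0, 0, 0, -1]]

```text
time: 13.63
tool_pos: [0.5525, 0.0857, 0.0957]
tcp_rot: [2.073, 2.358, -0.003]
wrist_force: [0.1, -9.8, 0.8]
width: 0.001
grip_force: 5.2
```

The force jumped to 9.8 N and the motion lagged (3.1 of 4.5 mm), so this is the stop. I'll confirm with another 0.6 mm.

>>> jog_arm:
  increments:
    - [[0.01, 0, 0, 0, 0, 0, -1], [0.01, 0, 0, 0, 0, 0, -1], [0, 0, 0, 0, 0, 0, -1], [0, 0, 0, 0, 0, 0, -1], [0, 0, 0, 0, 0, 0, -1]]

```text
time: 14.05
tool_pos: [0.5525, 0.0857, 0.0957]
tcp_rot: [2.074, 2.357, -0.004]
wrist_force: [0.7, -9.5, 0.4]
width: 0.002
grip_force: 4.6
```

>>> jog_arm:
  increments:
    - [[0.02, 0, 0, 0, 0, 0, -1], [0.02, 0, 0, 0, 0, 0, -1], [0, 0, 0, 0, 0, 0, -1], [0, 0, 0, 0, 0, 0, -1], [0, 0, 0, 0, 0, 0, -1]]

```text
time: 14.47
tool_pos: [0.5525, 0.0859, 0.0957]
tcp_rot: [2.072, 2.357, -0.005]
wrist_force: [1.2, -13.3, -0.4]
width: -0.002
grip_force: 6.8
```

```bash
python3 - <<'E'
from h import *
o=np.array([549.0,110.5]); a=np.radians(97.35); e=np.array([np.cos(a),np.sin(a)]); n=np.array([-e[1],e[0]])
s=read_state(); print("tcp dock",(s['tool_pos'][:2]*1000-o)@e,(s['tool_pos'][:2]*1000-o)@n,s['wrist_force'])
p,d=viewer.read_camera("wrist"); cv2.imwrite("pics/w4.png",p);W=world("wrist",d,s)*1000
D=np.dstack([(W[...,:2]-o)@e,(W[...,:2]-o)@n,W[...,2]]).reshape(-1,3); hsv=cv2.cvtColor(p,cv2.COLOR_BGR2HSV)
m=(cv2.inRange(hsv,(8,120,120),(22,255,255)).ravel()>0)&(abs(D[:,1])<40)&(D[:,2]>40)&(D[:,2]<56)&(D[:,0]<22)
q=D[m]; print(m.sum(),cv2.minAreaRect(q[:,:2].astype(np.float32)),np.median(q[:,2]))
E
```

```text
tcp dock -24.865145302039526 -0.3295194004929845 [  1.1952452  -13.26037205  -0.35026231]
3626 ((-6.089801788330078, 0.5826282501220703), (52.45634460449219, 15.125885009765625), 89.40667724609375) 50.53512297997716
```

Force rises to 13 N with no motion. The tail is at -13.7, so the nose is 76 mm past the mouth, within the 65–95 range, and it is against the stop. I'll back off, rise and go above the button.

>>> jog_arm:
  increments:
    - [[-0.2, 0, 0, 0, 0, 0, -1], [-0.5, 0, 0, 0, 0, 0, -1], [0, 0, -0.9, 0, 0, 0, -1], [0, 0, -0.9, 0, 0, 0, -1], [0, 0, -0.9, 0, 0, 0, -1]]

```text
time: 14.93
tool_pos: [0.5544, 0.0679, 0.177]
tcp_rot: [-2.076, -2.356, 0.001]
wrist_force: [0.3, -0.0, 0.4]
width: 0.002
grip_force: 0.0
```

>>> jog_arm:
  increments:
    - [[0, 0, -0.6, 0, 0, 0, -1], [0.5, 0, 0, 0, 0, 0, -1], [0.9, 0, 0, 0, 0, 0, -1], [0.9, 0, 0, 0, 0, 0, -1], [0.9, 0, 0, 0, 0, 0, -1]]

```text
time: 15.35
tool_pos: [0.5427, 0.1642, 0.1953]
tcp_rot: [-2.077, -2.357, -0.002]
wrist_force: [-0.3, -0.4, -0.8]
width: 0.002
grip_force: 0.0
```

>>> jog_arm:
  increments:
    - [[0.9, 0, 0, 0, 0, 0, -1], [0.9, 0, 0, 0, 0, 0, -1], [0.2, 0, 0, 0, 0, 0, -1], [0, 0, 0, 0, 0, 0, -1], [0, 0, 0, 0, 0, 0, -1]]

```text
time: 15.77
tool_pos: [0.535, 0.2227, 0.1947]
tcp_rot: [2.074, 2.359, -0.0]
wrist_force: [0.1, -0.1, 0.1]
width: 0.001
grip_force: 0.0
```

```bash
python3 - <<'E'
from h import *
delta((534.5,221.2,160),97.35)
p,d=viewer.read_camera("top"); W=world("top",d)*1000
cv2.imwrite("pics/t5.png",cv2.resize(p[150:250,150:310],(800,500)))
m=(cv2.inRange(cv2.cvtColor(p,cv2.COLOR_BGR2HSV),(8,140,140),(22,255,255))>0)&(W[...,2]>45)&(W[...,2]<56)
m[:,320:]=0; q=W[m]; print(m.sum(),np.median(q,0) if m.sum() else 0)
E
```

```text
shift [-0.05 -0.02  1.16] turn [-0.  0.  0.] | shift if turned [-0.05 -0.02  1.16] t 15.77 pos [535.  222.7 194.7] F [ 0.1 -0.1  0.1]
150 [549.45104387 105.5955076   50.41551104]
```

View pics/t5.png

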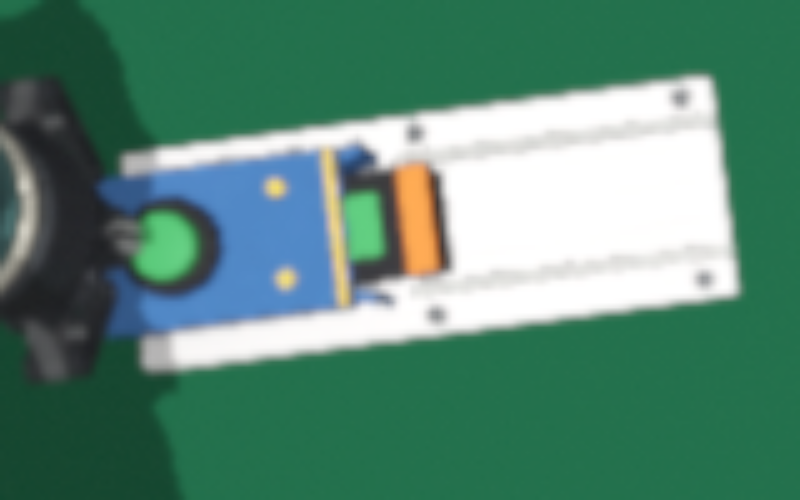

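The cartridge sits in the sleeve with its orange tail out at (418,220), and the gripper is over the green button (165,245). Its position is unchanged. I'll press down gently.

>>> jog_arm:
  increments:
    - [[-0.05, -0.02, 0.5, 0, 0, 0, -1], [0, 0, 0.5, 0, 0, 0, -1], [0, 0, 0.16, 0, 0, 0, -1], [0, 0, 0, 0, 0, 0, -1], [0, 0, 0, 0, 0, 0, -1]]

```text
time: 16.23
tool_pos: [0.5348, 0.2202, 0.1598]
tcp_rot: [-2.077, -2.357, 0.001]
wrist_force: [-0.6, -0.4, -0.2]
width: -0.001
grip_force: 0.0
```

>>> jog_arm:
  increments:
    - [[0, 0, 0.07, 0, 0, 0, -1], [0, 0, 0.07, 0, 0, 0, -1], [0, 0, 0.07, 0, 0, 0, -1], [0, 0, 0.07, 0, 0, 0, -1], [0, 0, 0, 0, 0, 0, -1]]

```text
time: 16.65
tool_pos: [0.5351, 0.2212, 0.1517]
tcp_rot: [2.075, 2.358, 0.001]
wrist_force: [-0.2, 0.1, 2.0]
width: -0.001
grip_force: 0.9
```

>>> jog_arm:
  increments:
    - [[0, 0, 0.05, 0, 0, 0, -1], [0, 0, 0.05, 0, 0, 0, -1], [0, 0, 0.05, 0, 0, 0, -1], [0, 0, 0, 0, 0, 0, -1], [0, 0, 0, 0, 0, 0, -1]]

```text
time: 17.07
tool_pos: [0.5351, 0.2212, 0.1474]
tcp_rot: [2.076, 2.358, 0.001]
wrist_force: [-0.2, -0.3, 4.3]
width: 0.001
grip_force: 2.2
```

>>> jog_arm:
  increments:
    - [[0, 0, 0.04, 0, 0, 0, -1], [0, 0, 0.04, 0, 0, 0, -1], [0, 0, 0.03, 0, 0, 0, -1], [0, 0, 0, 0, 0, 0, -1], [0, 0, 0, 0, 0, 0, -1]]

```text
time: 17.48
tool_pos: [0.5352, 0.2212, 0.1464]
tcp_rot: [2.076, 2.358, 0.001]
wrist_force: [-5.5, -3.0, 17.8]
width: -0.001
grip_force: 9.1
```

The button is bottomed: force rose to 18 N at 146.4 mm. I'll let go and retreat.

>>> jog_arm:
  increments:
    - [[0, 0, -0.3, 0, 0, 0, -1], [0, 0, -0.6, 0, 0, 0, -1], [0, 0, -0.9, 0, 0, 0, -1], [0, 0, -0.9, 0, 0, 0, -1], [0, 0, -0.9, 0, 0, 0, -1]]

```text
time: 17.9
tool_pos: [0.5337, 0.2209, 0.2514]
tcp_rot: [-2.075, -2.357, 0.004]
wrist_force: [0.1, -0.4, 0.9]
width: 0.001
grip_force: 0.0
```

>>> jog_arm:
  increments:
    - [[-0.8, 0, 0, 0, 0, 0, -1], [-0.8, 0, 0, 0, 0, 0, -1], [-0.8, 0, 0, 0, 0, 0, -1], [-0.8, 0, 0, 0, 0, 0, -1], [0, 0, 0, 0, 0, 0, -1]]

```text
time: 18.32
tool_pos: [0.5466, 0.1226, 0.2508]
tcp_rot: [2.079, 2.355, -0.004]
wrist_force: [-0.4, -0.3, 0.4]
width: 0.001
grip_force: 0.0
```

>>> jog_arm:
  increments:
    - [[0, 0, 0, 0, 0, 0, -1], [0, 0, 0, 0, 0, 0, -1], [0, 0, 0, 0, 0, 0, -1], [0, 0, 0, 0, 0, 0, -1], [0, 0, 0, 0, 0, 0, -1]]

```text
time: 18.73
tool_pos: [0.5467, 0.1267, 0.2515]
tcp_rot: [-2.074, -2.359, 0.0]
wrist_force: [0.8, -0.2, 0.3]
width: -0.001
grip_force: 0.0
```

```bash
python3 - <<'E'
from h import *
s=read_state(); print(s['tool_pos'],s['wrist_force'],s['time'])
o=np.array([549.0,110.5]); a=np.radians(97.35); e=np.array([np.cos(a),np.sin(a)]); n=np.array([-e[1],e[0]])
for c in ("wrist","top"):
    p,d=viewer.read_camera(c); W=world(c,d,s if c=="wrist" else None)*1000
    D=np.dstack([(W[...,:2]-o)@e,(W[...,:2]-o)@n,W[...,2]]).reshape(-1,3); hsv=cv2.cvtColor(p,cv2.COLOR_BGR2HSV)
    for l,u,x0,x1,z0,z1 in (((8,120,120),(22,255,255),-30,20,40,56),((45,120,120),(75,255,255),90,135,65,95)):
        m=(cv2.inRange(hsv,l,u).ravel()>0)&(abs(D[:,1])<40)&(D[:,2]>z0)&(D[:,2]<z1)&(D[:,0]<x1)&(D[:,0]>x0); q=D[m]
        if len(q)>5: print(c,len(q),np.median(q,0),cv2.minAreaRect(q[:,:2].astype(np.float32)))
E
```

```text
[0.54672055 0.12667703 0.25152712] [ 0.80860109 -0.21449073  0.30298419] 18.7333
wrist 60 [ 0.70981885 -1.9013886  50.34980941] ((0.547924280166626, 0.8758792877197266), (50.4635009765625, 1.7056965827941895), 89.79750061035156)
wrist 1411 [109.20430456  -0.17905629  79.74900924] ((109.82378387451172, -0.02290058135986328), (31.669736862182617, 30.87917137145996), 0.07155334949493408)
top 159 [-4.31994371  1.20413399 50.40246205] ((-3.9832334518432617, 1.0142707824707031), (51.35403060913086, 17.821823120117188), 89.27178192138672)
```

The button top is back at 79.7 mm, the cartridge hasn't moved and the arm is clear. I'm handing in.

```bash
python3 -c "
from workcell import bot
print(bot.finish_job())"
```

```text
the job is handed in; nothing more can be done
None
```

I handed the job in at about 19 s; no verdict came back. By my measurements the cartridge is against the hidden stop, about 76 mm into the sleeve, with push force peaking near 13 N. The start button was pressed to the bottom and sprang back, and the arm never went near the slip ring, cup or bin.

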